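Close and set the spice mill

ROBOT

A 6-joint arm with a two-finger parallel gripper is mounted at the origin on the work surface. World frame = base frame: x ahead of the robot, y to its left, z up, the work surface at z = 0. Lengths are in m, angles in degrees, forces in N, time in s.
With the tool pointing down it reaches from about 0.4 to 0.925 m from the base axis. Payload 12.5 kg.
Tool frame: the origin (TCP) lies at the very end of the fingers, on their centre line; the grasp point (between the pads) lies 19 mm behind it; x points along the fingers, y is the direction in which the jaws open and shut, and the axes are right-handed (so a half turn about x gives the same grasp; the last joint's range is limited). The gripper opens to 95 mm and grips with 3 to 60 N. Pads are 20 mm wide; open, the fingers measure 119 mm over their backs; the gripper's body (75 mm by 180 mm) begins 59 mm behind the grasp point.
Start: joints at [57.376, 28.126, 89.318, -0, 62.55, -6.05], TCP at [0.28, 0.559, 0.215] pointing down, gripper open.
Joint ranges: [-177.58, 177.58], [-47.91, 125.51], [2.72, 160], [-65.01, 245.01], [3.68, 167.84], [-153.87, 153.87]. Speed limits (degrees/s): [127.2, 127.2, 159.86, 180, 180, 180].

INTERFACE

Orientations are given as [roll, pitch, yaw] about the fixed x, y, z axes, in that order (R = Rz(yaw) Ry(pitch) Rx(roll)).
In Python, from rig import robot gives the robot as it stands.
- The arm moves only by the tool carry_out, never from a script. Its arguments are lists of equal length, an entry for each row: "travel": the shift along the tool's x, y, z in m, a list of three; "spin": the turn about the tool's x in rad. In form: {"travel": [[tx, ty, tz], ...], "spin": [spin, ...]}. A call has 1 to 20 rows; each row shifts and turns the commanded pose from where the row before left it, along the tool's axes as they then stand; what a row does not reach is not made up. A row lasts 1/12 s, in which the tool goes at most 41.7 mm and 7.16 degrees, less where a joint would pass 70% of its speed; a pose out of reach is approached as far as the arm can. A call with a gripper value outside its range is refused whole. "gripper" is the closure in counts, from 0 (fully open) to 255 (shut), set as the call begins (left out, the last holds). The fingers move at their own pace and stop on an object; the grip force is fixed at half the most. Time passes only in rows, so rows that do not move let the fingers close. It gives the time, the measured TCP pose, the force and the opening at its end, in the units of the state.
- robot.state(): the state, without advancing time (a new reading comes with each control period).
- robot.read_camera(name): name is "side" or "top" or "wrist"; returns the picture (480x640x3 uint8, red, green, blue); there is no depth.
- robot.camera_info(name): a dict with "fovy" (degrees; the focal length in pixels is half the picture's height over the tangent of half this angle, whatever the lens; pixels are square), "cx", "cy" (the principal point, pixels), "pose" (4x4, takes a point from camera to world coordinates); the wrist camera has in their place "hand_eye" (4x4, takes a point from camera to tool coordinates, whose origin is the TCP and whose axes are the tool frame's). Camera axes: x right, y down, z forward; pixel columns grow to the right and rows downward; lengths in m; the calibration is good to about 2 mm. A picture is of the moment at which its call begins: read the wrist's pose just before it. camera_info takes no time and is no camera call.
- robot.hand_in(): hands the job in, once; it reports no verdict.
Trained networks look in the newest picture that a camera, given by its name, has taken for a name from the list of things; names that differ only in an ending like _2 or _b are one class to them, and where a whole thing is asked for, a point or a joint stands for the part that bears it (a point fixed in the world has none). Each returns a list of dicts, best first, with "p" (0 to 1); they miss things now and then, are a little off and sometimes report something else, mostly with a low value. They report only what shows in the picture. A call takes as long as a camera call. They do not tell look-alikes from the thing itself.
- robot.regions_of(camera, thing): "mask" (480x640 bool, what is visible of it) and "box" ([left, top, right, bottom] in pixels, round what is visible of it).
The state is a dict: "time_s": time; "joint_positions": joint angles; "joint_velocities": joint speeds; "joint_efforts": joint torques, N m; "tool_pos": TCP position; "ee_rot": TCP orientation; "ft_force": force on the tool from outside, world axes, zero at the start; "wrist_torque": the same for the moment, N m; "grip_width": finger opening in m.
Only numpy, scipy, OpenCV 4.12 (cv2) and the standard library are available. Lean on these libraries where they do the work, as an engineer would, in place of code of your own. Each camera call takes 0.05 s, during which the arm holds its last target.

TASK

Get the spice mill on the counter ready: put the knobbed screw lid level on the hopper's neck, turn it back (anticlockwise) until you feel it drop into the thread, then screw it clockwise fully home. Then set the grind: turn the mill's dial clockwise to its stop and come back anticlockwise exactly four clicks. Let go of everything and leave the other goods on the counter where they stand.

Things in the scene. Friction and masses are not known exactly. Their poses are not given: they have to be found in the camera images.
- lid: Loose steel screw lid with a black knob, 100 mm across, 66 mm high, 0.18 to 0.35 kg, right way up on the counter. Origin: centre of the bottom edge of its skirt; z up. The skirt is 28 mm deep inside, 92 mm inner diameter; inside, 8 mm above its bottom edge, three equal round lugs (5 mm thick, 6.5 mm long) point inwards 120 degrees apart, at an angle that cannot be told from outside.
- lid_knob (a point): Point on the lid's axis at the height to grip its knob, 54 mm above the lid's origin. The knob is round, 44 mm in diameter, from 32 to 66 mm above the lid's origin, and can be gripped at any angle.
- mill: Spice mill screwed to the counter, 205 mm deep (x), 335 mm wide (y). Origin at the counter's surface under its middle, z up; it stands turned by up to 0.3 rad. The steel hopper with the threaded neck stands at its +y side, the grinding chamber with the dial at its -y side, the motor at its +x side, the spout at its -x side.
- mouth (a point): Centre of the rim of the hopper's neck, 235 mm above the counter, 90 mm to the +y side of the mill's middle; z up along the neck's axis. The neck is 77 mm in diameter, its three-start right-hand thread 87 mm, so the lid has about 1 mm of play each way. The lid's origin lies 14 mm below this point when its lugs lie on top of the thread (11 mm if on a stop rib), 28 mm below when home.
- thread (a point): On the neck's axis 23 mm below its rim: the lid's origin lies here once dropped into an entry, 9 mm below lying on top. The three entries (26 degrees wide, 120 apart) lie at angles that differ each time and must be felt. Turned clockwise on top, the lid only meets a stop rib; anticlockwise it drops within 120 degrees. It then screws home clockwise in 80 to 105 degrees, sinking 5 mm, to a stop.
- dial (a joint): The mill's fineness dial, a round black ribbed knob 48 mm in diameter and 34 mm high on top of the grinding chamber, with a white pointer line. Angle in rad: 0 at its clockwise (seen from above) stop, growing anticlockwise up to 2.4. It clicks into a rest every 0.3 rad (0, 0.3, 0.6 ...), about 0.1 N m from click to click; four clicks back from the stop is 1.2.
- dial_grip (a point): Point on the dial's vertical axis at the height to grip it, 180 mm above the counter, 175 mm from the hopper's axis; the dial's top is 12 mm above it, and 22 mm below it is the flange of the dial.
- tin: Bystander: open steel catch tin, 68 mm in diameter, 52 mm high, under the mill's spout. Origin at its underside.
- small_lid: Bystander: flat aluminium jar lid without a knob, 76 mm in diameter, 16 mm high. Origin at its underside.
- jar: Bystander: amber glass jar, 72 mm in diameter, 115 mm high. Origin at its underside.
- bottle: Bystander: green glass bottle, 60 mm in diameter, 170 mm high. Origin at its underside.
- tea_box: Bystander: upright brown carton, 55 by 85 by 120 mm. Origin at its underside.
- scoop: Bystander: sheet steel scoop lying flat, 160 mm long, 46 mm wide, 30 mm high. Origin near its middle, on the counter.
Not all that is in view belongs to the job. Leave any green, pink or yellow look-alike of the lid alone.

How it is judged (in metres and radians):
On the way, in this order (a step that is already met when the one before it is completed fails the run):
1. the lid has dropped into the thread, level on the neck (horizontal distance between lid and mouth below 0.004 m and z of lid in the frame of mouth between -0.0265 and -0.0205 m and angle between lid's own z axis and vertical below 0.08 rad), for 0.1 s.
2. the lid is screwed home (horizontal distance between lid and mouth below 0.004 m and z of lid in the frame of mouth below -0.0268 m), for 0.1 s.
3. the dial is at its clockwise stop (value of joint dial below 0.08 rad), for 0.1 s.
At the end, for the whole second after the job is handed in: The lid sits level on the hopper's neck, screwed down so that its bottom edge lies at least 26.8 mm below the neck's rim (home is 28), within 4 mm of the neck's axis and at rest, and the dial rests four clicks from its clockwise stop (1.08 to 1.32 rad) (all of step 2 and angle between lid's own z axis and vertical below 0.05 rad and linear speed of lid below 0.02 m/s and value of joint dial between 1.08 and 1.32 rad); the robot touches nothing.
It fails at once if a bystander was pushed more than 40 mm or knocked over (distance of any of tin, small_lid, jar, bottle, tea_box, scoop from where it was at the start of the episode above 0.04 m or angle between any of jar, bottle, tea_box's own z axis and vertical above 0.6 rad).
It also fails if it takes over 66 s, if anything falls off the work surface, if the arm or the gripper's body presses on something with over 40 N, if the wrist force passes 120 N, or if a joint passes its speed limit or range.

## Working session

There is one attempt and no reset: what is moved stays moved. The work goes in short steps, Python scripts to look and compute and a tool call to move; the robot and the scene stay as the last step left them, time stands still between calls to the robot, and variables do not carry over. Pictures are saved under pics/ and viewed, and the job is handed in when it is done.

Besides the shell and the picture viewer there is one more tool, called after "Request:" as name(argument=value, ...), one argument or row to a line, values as JSON. carry_out: Moves the arm, as the interface text tells. Its arguments: {"type":"object","properties":{"travel":{"type":"array","items":{"type":"array","items":{"type":"number"}}},"spin":{"type":"array","items":{"type":"number"}},"gripper":{"type":"number"}},"required":["travel","spin"]}

```bash
ls; mkdir -p pics; cat > h.py <<'E'
import numpy as np, cv2
from rig import robot
from scipy.spatial.transform import Rotation as R
def snap(n,f):
    im=robot.read_camera(n); cv2.imwrite('pics/'+f,im[:,:,::-1]); return im
def K(n):
    i=robot.camera_info(n); f=240/np.tan(np.radians(i['fovy'])/2); return f,i['cx'],i['cy'],i
def tool():
    s=robot.state(); T=np.eye(4); T[:3,:3]=R.from_euler('xyz',s['ee_rot'],degrees=True).as_matrix(); T[:3,3]=s['tool_pos']; return T
def campose(n,T=None):
    i=robot.camera_info(n)
    return np.array(i['pose']) if 'pose' in i else (tool() if T is None else T)@np.array(i['hand_eye'])
def ray(n,u,v,T=None):
    f,cx,cy,i=K(n); P=campose(n,T); d=P[:3,:3]@np.array([(u-cx)/f,(v-cy)/f,1]); return P[:3,3],d
def atz(n,u,v,z,T=None):
    o,d=ray(n,u,v,T); return o+d*(z-o[2])/d[2]
def proj(n,p,T=None):
    f,cx,cy,i=K(n); P=campose(n,T); q=P[:3,:3].T@(np.array(p)-P[:3,3]); return f*q[0]/q[2]+cx,f*q[1]/q[2]+cy
E
python3 - <<'E'
from h import *
print(robot.state())
for n in ['side','top','wrist']:
    snap(n,n+'0.png'); print(n,robot.camera_info(n))
E
```

```text
pics
{'time_s': 0.0, 'joint_positions': array([ 5.73759658e+01,  2.81641048e+01,  8.93515556e+01,  5.14708585e-04,
        6.25481443e+01, -6.04776947e+00]), 'joint_velocities': array([-0.02616755,  0.0055506 ,  0.01955236, -0.02022382,  0.09005937,
        0.05447357]), 'joint_efforts': array([-9.69981229e-04, -6.12655377e+01, -2.58186257e+01,  6.91937422e-02,
        4.82142437e-02, -9.57019483e-05]), 'tool_pos': array([0.27943374, 0.55877413, 0.21405361]), 'ee_rot': array([ -96.45768202,   89.93619367, -123.03418427]), 'ft_force': array([-0.58248512,  0.60830832,  0.93248941]), 'wrist_torque': array([ 0.01703122, -0.00281066, -0.00426269]), 'grip_width': 0.09535845145934095}
side {'fovy': 51.676570956591725, 'cx': 319.29799990209756, 'cy': 244.02282867643234, 'pose': array([[ 0.65198974, -0.54151011,  0.53073173, -0.23344448],
       [-0.75812615, -0.45411415,  0.46800116, -0.63216657],
       [-0.01241457, -0.70749356, -0.70661074,  1.19209957],
       [ 0.        ,  0.        ,  0.        ,  1.        ]])}
top {'fovy': 45.75655344588154, 'cx': 325.02201132883846, 'cy': 233.12306092140813, 'pose': array([[-0.01892447, -0.99137589,  0.12967539,  0.33331449],
       [-0.99979123,  0.01976359,  0.00518699,  0.01940371],
       [-0.00770511, -0.12955015, -0.99154293,  1.47480736],
       [ 0.        ,  0.        ,  0.        ,  1.        ]])}
wrist {'fovy': 58.39341988800897, 'cx': 314.7150992296384, 'cy': 234.7492240430602, 'hand_eye': array([[-5.09788086e-04, -2.70939740e-01,  9.62596176e-01,
        -1.70164092e-01],
       [ 9.99999628e-01, -8.08163989e-04,  3.02124777e-04,
         3.97410305e-04],
       [ 6.96077957e-04,  9.62595971e-01,  2.70940051e-01,
        -7.59566529e-02],
       [ 0.00000000e+00,  0.00000000e+00,  0.00000000e+00,
         1.00000000e+00]])}
```

View pics/top0.png

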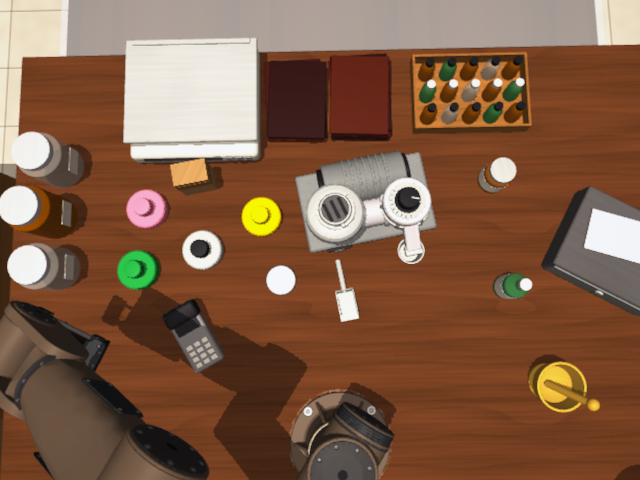

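View pics/side0.png

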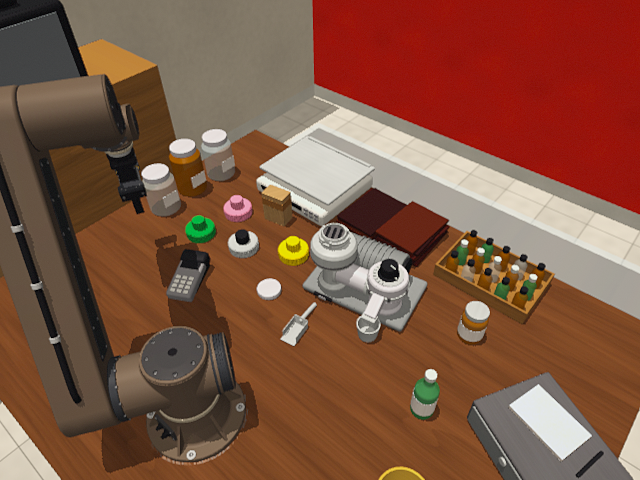

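View pics/wrist0.png

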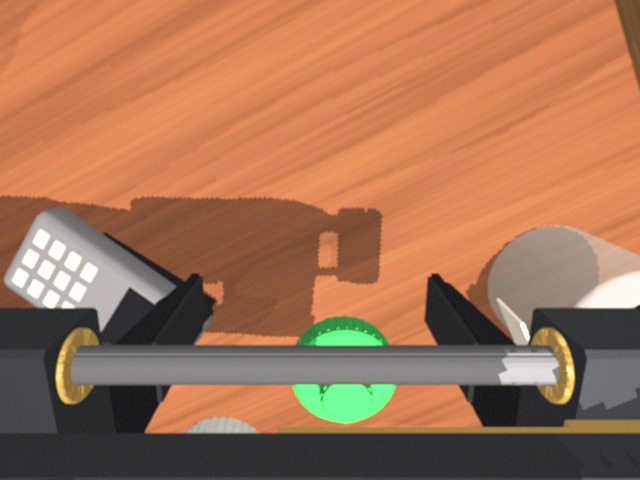

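```bash
python3 - <<'E'
from h import *
for n in ['top','side']:
    for t in ['lid','lid_knob','mill','dial']:
        try:
            for r in robot.regions_of(n,t)[:3]: 
                ys,xs=np.nonzero(r['mask']); print(n,t,round(r['p'],2),np.round(r['box']),xs.mean().round(1),ys.mean().round(1))
        except Exception as e: print(n,t,e)
print(robot.state()['time_s'])
E
```

```text
top lid 0.97 [120. 251. 162. 292.] 138.8 270.1
top lid 0.61 [124. 189. 167. 230.] 147.4 209.2
top lid 0.6 [240. 198. 286. 239.] 261.5 216.9
top lid_knob 0.9 [240. 199. 284. 236.] 261.6 216.9
top lid_knob 0.87 [117. 252. 164. 292.] 138.5 270.3
top lid_knob 0.81 [127. 193. 172. 231.] 147.6 209.1
top mill 0.55 [295. 151. 434. 255.] 370.6 201.2
top dial 0.57 [397. 188. 418. 212.] 407.7 199.6
top dial 0.28 [173. 159. 218. 199.] 193.8 177.1
side lid 0.85 [225. 232. 257. 260.] 243.0 244.0
side lid 0.81 [186. 218. 218. 244.] 200.2 230.0
side lid 0.76 [224. 197. 254. 225.] 237.7 209.4
side lid_knob 0.8 [226. 228. 257. 257.] 243.2 244.1
side lid_knob 0.78 [278. 238. 309. 269.] 292.9 251.7
side lid_knob 0.69 [224. 194. 251. 224.] 237.5 209.7
side mill 0.71 [306. 234. 428. 334.] 366.3 280.7
side dial 0.74 [378. 257. 400. 283.] 388.6 271.4
0.55
```

The top view has four candidate lids: the steel one with a black knob (202,250), green (138,270), pink (147,209) and yellow (261,217). The description fits (202,250), so I'll check it and the mill in close crops.

```bash
python3 - <<'E'
import cv2,numpy as np
a=cv2.imread('pics/top0.png');b=cv2.imread('pics/side0.png')
A=cv2.resize(a[150:280,170:450],None,fx=2.8,fy=2.8,interpolation=2);cv2.imwrite('pics/c1.png',A)
B=cv2.resize(b[210:350,220:440],None,fx=3.5,fy=3.5,interpolation=2);cv2.imwrite('pics/c2.png',B)
E
```

```text
(no output)
```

View pics/c1.png

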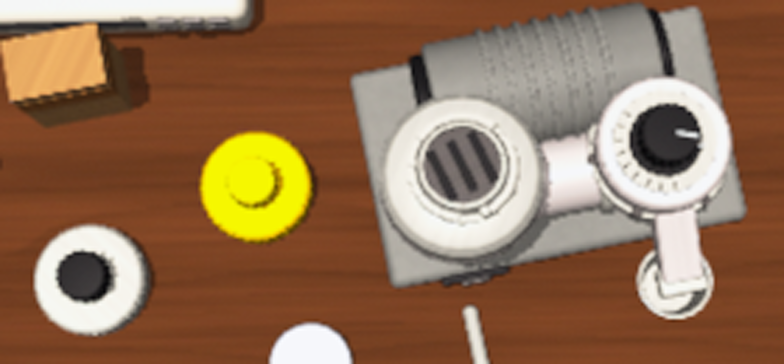

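View pics/c2.png

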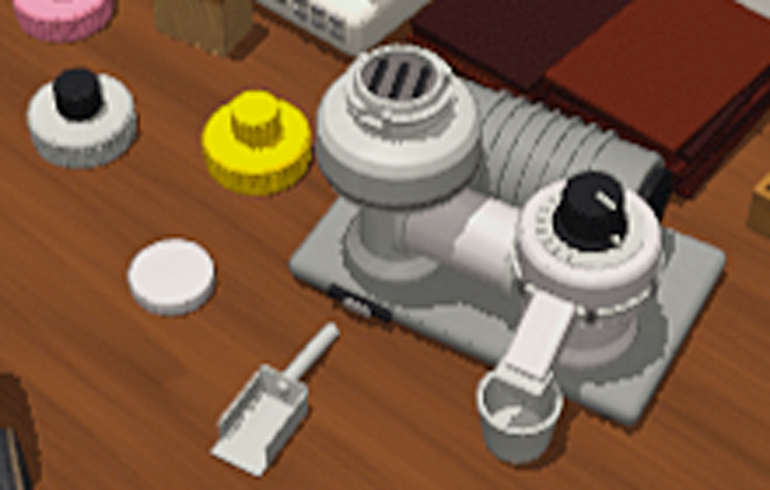

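The crops show the steel lid with its black knob at (199.6,248.6), the neck rim at (335.4,209.3) and the dial at (408.6,199.6). In the side view they are at about (242,237), (335,231) and (389,268).

```bash
python3 - <<'E'
from h import *
l=atz('top',199.6,248.6,.066);m=atz('top',335.4,209.3,.235);d=atz('top',408.6,199.6,.192)
print(l,m,d,np.hypot(*(m-d)[:2]),np.hypot(*l[:2]),np.hypot(*m[:2]),np.hypot(*d[:2]))
ls=atz('side',220+78/3.5,210+80/3.5,.066);ms=atz('side',220+402/3.5,210+75/3.5,.235);ds=atz('side',220+597/3.5,210+192/3.5,.192)
print(ls,ms,ds)
T=tool();print(T.round(3))
for n in ['tin','small_lid','jar','bottle','tea_box','scoop']:
  for r in robot.regions_of('top',n)[:2]: print(n,r['p'].__round__(2),np.round(r['box']),atz('top',(r['box'][0]+r['box'][2])/2,(r['box'][1]+r['box'][3])/2,0.03).round(3))
E
```

```text
[0.48488098 0.34019842 0.066     ] [0.54809311 0.00195078 0.235     ] [ 0.57466363 -0.16668662  0.192     ] 0.17071779904009962 0.5923213067005692 0.5480965813959601 0.5983500003857721
[0.48860932 0.34235386 0.066     ] [0.55132453 0.00088867 0.235     ] [ 0.58183636 -0.17165378  0.192     ]
[[ 0.     0.447  0.894  0.28 ]
 [ 0.     0.894 -0.447  0.559]
 [-1.     0.    -0.     0.215]
 [ 0.     0.     0.     1.   ]]
tin 0.8 [400. 242. 420. 266.] [ 0.464 -0.188  0.03 ]
small_lid 0.66 [267. 268. 299. 290.] [0.408 0.136 0.03 ]
small_lid 0.32 [398. 242. 422. 265.] [ 0.465 -0.188  0.03 ]
jar 0.68 [398. 241. 427. 265.] [ 0.467 -0.195  0.03 ]
jar 0.64 [479. 153. 520. 193.] [ 0.67  -0.428  0.03 ]
bottle 0.87 [491. 272. 531. 296.] [ 0.383 -0.439  0.03 ]
bottle 0.52 [182. 230. 224. 270.] [0.484 0.34  0.03 ]
tea_box 0.62 [174. 161. 216. 198.] [0.669 0.362 0.03 ]
scoop 0.95 [337. 259. 356. 321.] [ 0.376 -0.025  0.03 ]
scoop 0.72 [295. 154. 434. 258.] [ 0.591 -0.076  0.03 ]
```

Request:
carry_out(
  travel=[
    [0, -0.008, 0.022],
    [0, -0.013, 0.036],
    [0, -0.013, 0.036],
    [0, -0.013, 0.036],
    [0, -0.013, 0.036],
    [0, -0.013, 0.036],
    [0, -0.013, 0.036],
    [0, -0.01, 0.028],
    [0, -0.0065, 0.0165],
    [0, 0, 0],
    [0, 0, 0],
  ],
  spin=[0, 0, 0, 0, 0, 0, 0, 0, 0, 0, 0],
)

```text
time_s: 1.77
tool_pos: [0.4867, 0.3404, 0.2146]
ee_rot: [169.8, 90.0, 143.1]
ft_force: [-0.0, 0.2, 0.5]
grip_width: 0.0949
```

```bash
python3 - <<'E'
from h import *
print(tool().round(4),robot.state()['joint_positions'].round(1)); snap('wrist','w1.png')
for r in robot.regions_of('wrist','lid_knob')[:3]: print(r['p'],r['box'])
E
```

```text
[[-2.000e-04  4.490e-01  8.935e-01  4.867e-01]
 [ 1.000e-04  8.935e-01 -4.490e-01  3.404e-01]
 [-1.000e+00  0.000e+00 -2.000e-04  2.146e-01]
 [ 0.000e+00  0.000e+00  0.000e+00  1.000e+00]] [ 28.6  25.6  93.8   0.   60.6 -34.7]
0.94 [260.9, 148.3, 378.5, 263.0]
0.87 [456.4, 178.3, 587.5, 299.6]
0.81 [180.4, 295.2, 270.7, 401.0]
```

View pics/w1.png

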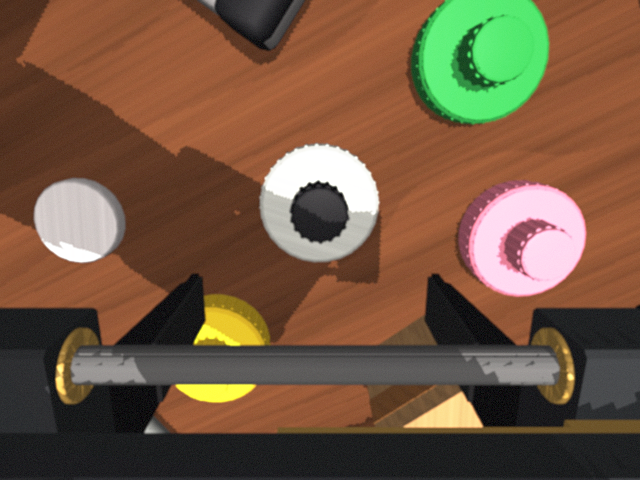

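The wrist view shows the steel lid at (320,204) with its knob top at (319.5,211.5). The look-alikes are well to the sides.

```bash
python3 - <<'E'
from h import *
im=cv2.imread('pics/w1.png')
g=cv2.cvtColor(im,6); c=(g[170:255,280:360]<75).astype(np.uint8)
n,lab,st,ce=cv2.connectedComponentsWithStats(c); i=1+np.argmax(st[1:,4]); u,v=ce[i]+[280,170]; print(u,v,st[i])
T=tool()
for z in (.066,.06): print(atz('wrist',u,v,z,T))
print(atz('wrist',319.6,203.4,.028,T), np.linalg.inv(T)@np.append(atz('wrist',u,v,.064,T),1))
E
```

```text
318.8791208791209 212.50510204081633 [  11   11   57   62 2548]
[0.48401695 0.3465391  0.066     ]
[0.48525829 0.34598819 0.06      ]
[0.48509274 0.34710559 0.028     ] [ 0.15063482  0.00369508 -0.00333264  1.        ]
```

Request:
carry_out(
  travel=[
    [0.02, 0.001, -0.001],
    [0.035, 0.001, -0.001],
    [0.035, 0.001, -0.001],
    [0.02, 0.0007, -0.0003],
    [0.01, 0, 0],
    [0, 0, 0],
    [0, 0, 0],
  ],
  spin=[0, 0, 0, 0, 0, 0, 0],
)

```text
time_s: 2.45
tool_pos: [0.485, 0.3465, 0.0953]
ee_rot: [65.9, 90.0, 39.4]
ft_force: [0.0, 0.3, 0.4]
grip_width: 0.0953
```

```bash
python3 - <<'E'
from h import *
T=tool();print(T[:3,3].round(4)); im=snap('wrist','w2.png')
for p in ([.4845,.3465,.066],[.487,.3405,.066]): print(proj('wrist',p,T))
E
```

```text
[0.485  0.3465 0.0953]
(np.float64(313.335475946552), np.float64(272.4882350055062))
(np.float64(304.8067545739244), np.float64(281.7679822999719))
```

View pics/w2.png

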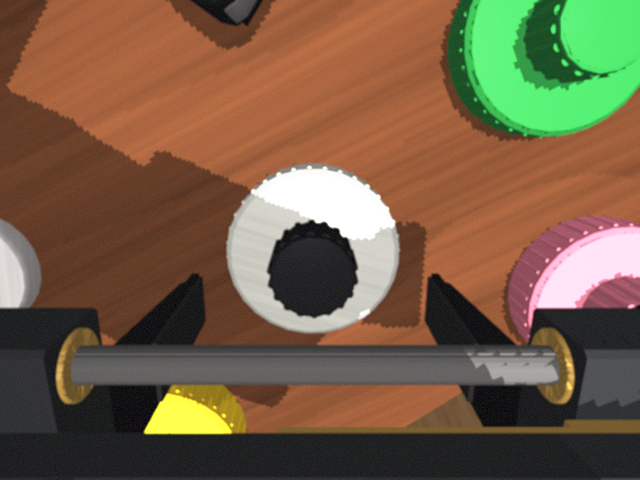

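Request:
carry_out(
  travel=[
    [0.02, 0, 0],
    [0.025, 0, 0],
    [0.01, 0, 0],
    [0.003, 0, 0],
    [0, 0, 0],
    [0, 0, 0],
  ],
  spin=[0, 0, 0, 0, 0, 0],
)

```text
time_s: 3.0
tool_pos: [0.4857, 0.3461, 0.0379]
ee_rot: [57.8, 89.9, 31.2]
ft_force: [0.1, 0.3, 0.1]
grip_width: 0.095
```

Request:
carry_out(
  travel=[
    [0, 0, 0],
    [0, 0, 0],
    [0, 0, 0],
    [0, 0, 0],
    [0, 0, 0],
    [0, 0, 0],
    [0, 0, 0],
    [0, 0, 0],
  ],
  spin=[0, 0, 0, 0, 0, 0, 0, 0],
  gripper=255,
)

```text
time_s: 3.67
tool_pos: [0.4851, 0.3457, 0.0366]
ee_rot: [-173.8, 90.0, 159.7]
ft_force: [0.7, 0.7, 1.1]
grip_width: 0.0473
```

```bash
python3 - <<'E'
from h import *
s=robot.state();print(s['wrist_torque'],s['joint_positions'])
E
```

```text
[-0.0328437  -0.02133747 -0.03474034] [ 2.91259389e+01  3.86653261e+01  1.02295086e+02  4.47289339e-03
  3.90419970e+01 -3.43044320e+01]
```

Request:
carry_out(
  travel=[
    [0, 0, 0],
    [0, 0, 0],
    [0, 0, 0],
  ],
  spin=[0, 0, 0],
)

```text
time_s: 3.92
tool_pos: [0.4851, 0.3457, 0.0366]
ee_rot: [-161.1, 90.0, 172.3]
ft_force: [-0.7, 0.7, 0.0]
grip_width: 0.0435
```

Request:
carry_out(
  travel=[
    [-0.005, 0, 0],
    [-0.015, 0, 0],
    [-0.03, 0, 0],
    [-0.035, 0, 0],
    [-0.035, 0, 0],
    [-0.035, 0, 0],
    [-0.035, 0, 0],
    [-0.03, 0, 0],
    [-0.02, 0, 0],
    [-0.01, 0, 0],
    [0, 0, 0],
    [0, 0, 0],
  ],
  spin=[0, 0, 0, 0, 0, 0, 0, 0, 0, 0, 0, 0],
)

```text
time_s: 4.92
tool_pos: [0.4847, 0.3455, 0.2857]
ee_rot: [-126.4, 89.9, -153.0]
ft_force: [0.1, -0.5, -2.9]
grip_width: 0.0438
```

```bash
python3 - <<'E'
from h import *
s=robot.state();print(s['wrist_torque'],s['joint_positions'],tool().round(4))
snap('wrist','w3.png');snap('top','t3.png')
E
```

```text
[0.01110143 0.01333244 0.03925974] [ 2.91247848e+01  2.21421677e+01  8.80956988e+01  2.18254242e-03
  6.98176384e+01 -3.43003748e+01] [[-9.000e-04  4.474e-01  8.943e-01  4.847e-01]
 [-4.000e-04  8.943e-01 -4.474e-01  3.455e-01]
 [-1.000e+00 -8.000e-04 -6.000e-04  2.857e-01]
 [ 0.000e+00  0.000e+00  0.000e+00  1.000e+00]]
```

View pics/w3.png

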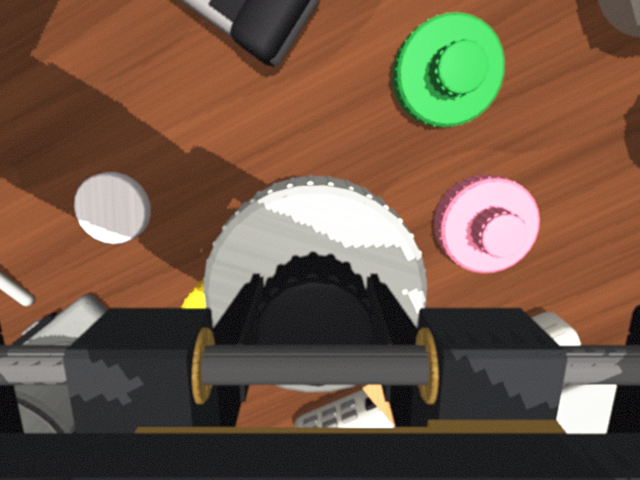

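Request:
carry_out(
  travel=[
    [-0.005, 0, 0],
    [-0.01, 0, 0],
    [-0.005, 0, 0],
    [0, 0, 0],
    [0, 0, 0],
    [0, 0, 0],
    [0, 0, 0],
    [0, 0, 0],
    [0, 0, 0],
    [0, 0, 0],
    [0, 0, 0],
    [0, 0, 0],
    [0, 0, 0],
  ],
  spin=[0.05, 0.11, 0.12, 0.12, 0.12, 0.12, 0.12, 0.12, 0.12, 0.12, 0.07, 0.03, 0],
)

```text
time_s: 6.1
tool_pos: [0.4848, 0.3456, 0.305]
ee_rot: [-56.0, 89.8, -152.6]
ft_force: [-0.2, -0.3, -3.5]
grip_width: 0.0432
```

```bash
cat >> h.py <<'E'
def rel(target):
    T=tool(); return (np.linalg.inv(T)@np.append(target,1))[:3].round(4)
E
python3 - <<'E'
from h import *
print(robot.state()['joint_positions'].round(1),tool().round(3))
T=tool(); print(rel(np.array([.55,.002,.305])+.083*T[:3,2]))
E
```

```text
[29.1 21.4 86.3  0.  72.4 35.7] [[-0.002  0.993 -0.114  0.485]
 [-0.001 -0.114 -0.993  0.346]
 [-1.    -0.002  0.002  0.305]
 [ 0.     0.     0.     1.   ]]
[2.000e-04 1.040e-01 4.169e-01]
```

Request:
carry_out(
  travel=[
    [0, 0.004, 0.015],
    [0, 0.007, 0.028],
    [0, 0.009, 0.036],
    [0, 0.009, 0.036],
    [0, 0.009, 0.036],
    [0, 0.009, 0.036],
    [0, 0.009, 0.036],
    [0, 0.009, 0.036],
    [0, 0.009, 0.036],
    [0, 0.009, 0.036],
    [0, 0.009, 0.036],
    [0, 0.007, 0.028],
    [0, 0.004, 0.015],
    [0, 0.001, 0.006],
    [0, 0, 0],
    [0, 0, 0],
    [0, 0, 0],
  ],
  spin=[0, 0, 0, 0, 0, 0, 0, 0, 0, 0, 0, 0, 0, 0, 0, 0, 0],
)

```text
time_s: 7.52
tool_pos: [0.5412, -0.0784, 0.3065]
ee_rot: [-137.1, 90.0, 126.4]
ft_force: [0.5, 0.5, -2.4]
grip_width: 0.0434
```

```bash
python3 - <<'E'
from h import *
T=tool();print(T[:3,3]); np.save('T4.npy',T); im=snap('wrist','w4.png')
E
```

```text
[ 0.54124312 -0.0783616   0.30650878]
```

View pics/w4.png

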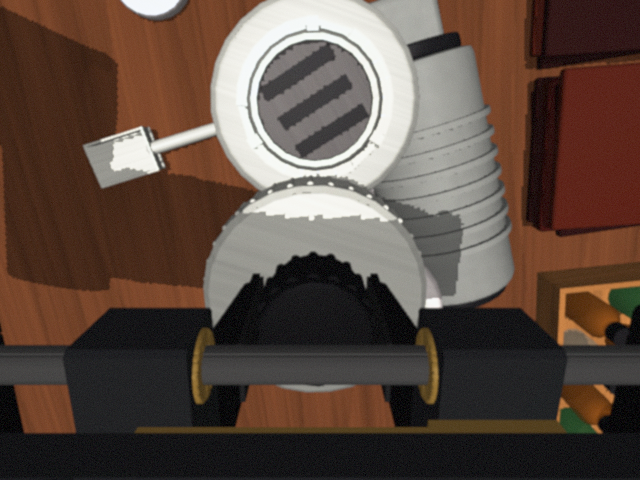

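```bash
python3 - <<'E'
import cv2
a=cv2.imread('pics/w4.png');cv2.imwrite('pics/c4.png',cv2.resize(a[0:200,210:420],None,fx=3,fy=3,interpolation=2))
E
```

```text
(no output)
```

View pics/c4.png

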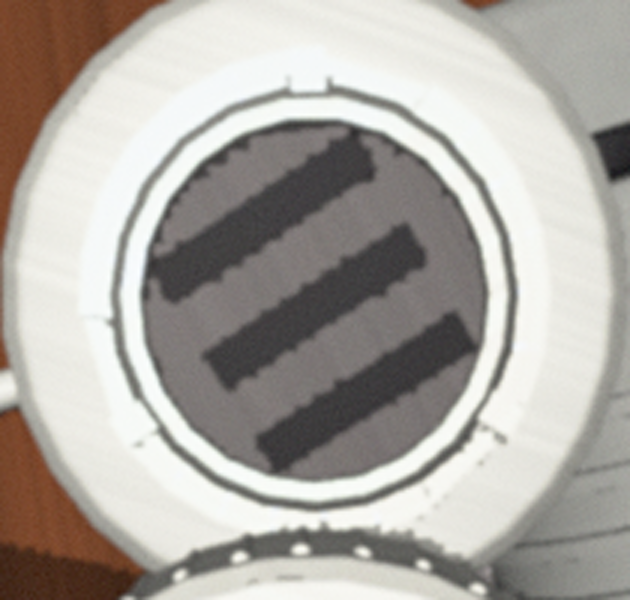

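```bash
python3 - <<'E'
from h import *
T=np.load('T4.npy')
m=atz('wrist',314.9,99.6,.235,T); print(m)
print('knob wrt tcp: lid', T[:3,:3].T@(m-T[:3,3]))
# where lid rim circle should show if centred on the tool axis: outer lid edge at z tcp-.0366+.028
th=np.linspace(0,6.28,40);o=T[:3,3]+T[:3,0]*.0366
pts=[proj('wrist',o-T[:3,0]*.029+.05*(np.cos(t)*T[:3,1]+np.sin(t)*T[:3,2]),T) for t in th]
pts=np.array(pts);print(pts.min(0),pts.max(0))
print(rel([m[0],m[1],.285]))
E
```

```text
[0.55123441 0.00513579 0.235     ]
knob wrt tcp: lid [ 0.07153855  0.0006378  -0.0840653 ]
[201.47437992 180.64757998] [425.67795421 388.9806204 ]
[ 0.0216  0.0006 -0.084 ]
```

```bash
python3 - <<'E'
from h import *
T=np.load('T4.npy');o=T[:3,3]+T[:3,0]*.0366
for h,r in ((0,.05),(.028,.05),(.032,.05),(.032,.049)):
  pts=np.array([proj('wrist',o-T[:3,0]*h+r*(np.cos(t)*T[:3,1]+np.sin(t)*T[:3,2]),T) for t in np.linspace(0,6.28,80)]);print(h,r,pts.min(0),pts.max(0))
a=cv2.imread('pics/w4.png');cv2.imwrite('pics/c5.png',cv2.resize(a[165:415,195:435],None,fx=2.4,fy=2.4,interpolation=2))
E
```

```text
0 0.05 [215.92034463 171.58148197] [411.68182627 356.13503701]
0.028 0.05 [202.10090437 180.20987878] [425.35219452 387.7500035 ]
0.032 0.05 [199.8038654  181.65898383] [427.62542052 392.95375557]
0.032 0.049 [202.08819467 184.09348043] [425.33394902 391.12024794]
```

View pics/c5.png

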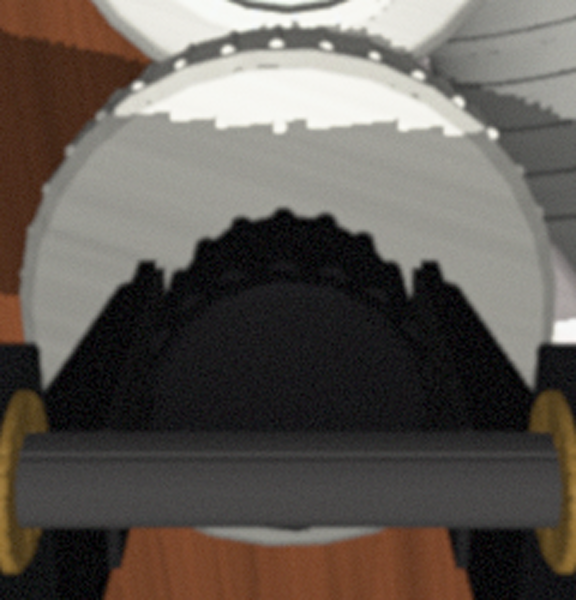

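Request:
carry_out(
  travel=[
    [0, 0, -0.008],
    [0, 0, -0.014],
    [0, 0, -0.018],
    [0, 0, -0.018],
    [0, 0, -0.014],
    [0, 0, -0.009],
    [0, 0, -0.004],
    [0, 0, 0],
    [0, 0, 0],
  ],
  spin=[0, 0, 0, 0, 0, 0, 0, 0, 0],
)

```text
time_s: 8.32
tool_pos: [0.5511, 0.0052, 0.3066]
ee_rot: [30.0, 90.0, -66.5]
ft_force: [0.1, -0.6, -2.0]
grip_width: 0.0437
```

Request:
carry_out(
  travel=[
    [0.01, 0, 0],
    [0.015, 0, 0],
    [0.009, 0, 0],
    [0.003, 0, 0],
    [0, 0, 0],
    [0, 0, 0],
  ],
  spin=[0, 0, 0, 0, 0, 0],
)

```text
time_s: 8.82
tool_pos: [0.5512, 0.0049, 0.2698]
ee_rot: [121.7, 90.0, 25.2]
ft_force: [0.3, -0.2, -2.8]
grip_width: 0.0438
```

```bash
python3 - <<'E'
from h import *
s=robot.state();print(s['ft_force'],s['wrist_torque'],tool()[:3,3],s['joint_positions'].round(1))
snap('side','s5.png');a=cv2.imread('pics/s5.png');cv2.imwrite('pics/c6.png',cv2.resize(a[180:320,250:430],None,fx=4,fy=4,interpolation=2))
E
```

```text
[ 0.27874391 -0.21597823 -2.84790231] [-0.09789016  0.00302214 -0.03635713] [0.5512467  0.00485139 0.26976637] [-6.4 19.  95.5  0.  65.5  0.1]
```

View pics/c6.png

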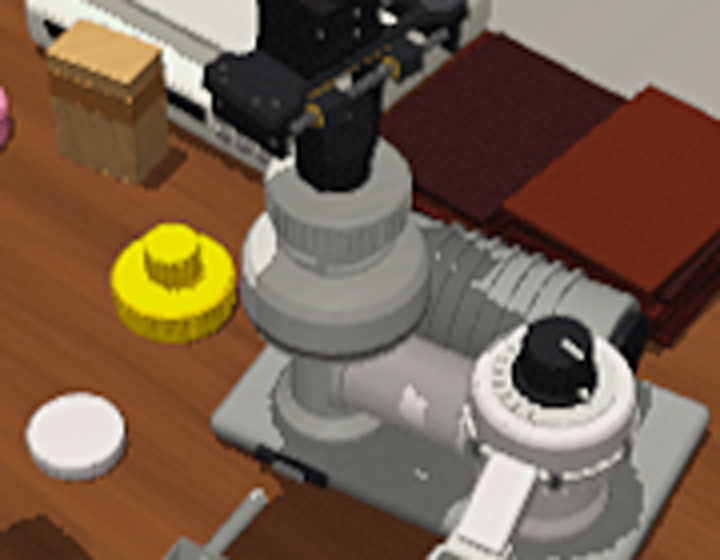

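Request:
carry_out(
  travel=[
    [0.002, 0, 0],
    [0.002, 0, 0],
    [0.002, 0, 0],
    [0.002, 0, 0],
    [0, 0, 0],
    [0, 0, 0],
  ],
  spin=[0, 0, 0, 0, 0, 0],
)

```text
time_s: 9.37
tool_pos: [0.5511, 0.0051, 0.2615]
ee_rot: [-116.6, 90.0, 146.9]
ft_force: [-0.4, -0.4, -3.2]
grip_width: 0.0434
```

Request:
carry_out(
  travel=[
    [0.0015, 0, 0],
    [0.0015, 0, 0],
    [0.001, 0, 0],
    [0.001, 0, 0],
    [0, 0, 0],
  ],
  spin=[0, 0, 0, 0, 0],
)

```text
time_s: 9.78
tool_pos: [0.551, 0.0051, 0.2564]
ee_rot: [-106.9, 90.0, 156.7]
ft_force: [0.3, -0.1, -3.2]
grip_width: 0.0437
```

```bash
python3 - <<'E'
from h import *
s=robot.state();print(s['ft_force'],s['wrist_torque'],tool()[:3,3])
E
```

```text
[ 0.2611592  -0.06181628 -3.20142574] [-0.04175488  0.07677646 -0.00948285] [0.55103349 0.00513323 0.25637811]
```

Request:
carry_out(
  travel=[
    [0.001, 0, 0],
    [0.001, 0, 0],
    [0, 0, 0],
    [0, 0, 0],
  ],
  spin=[0, 0, 0, 0],
)

```text
time_s: 10.12
tool_pos: [0.5511, 0.0051, 0.2546]
ee_rot: [-160.8, 90.0, 102.7]
ft_force: [0.4, 0.3, -2.8]
grip_width: 0.0435
```

Request:
carry_out(
  travel=[
    [0.001, 0, 0],
    [0.001, 0, 0],
    [0.001, 0, 0],
    [0, 0, 0],
    [0, 0, 0],
  ],
  spin=[0, 0, 0, 0, 0],
)

```text
time_s: 10.53
tool_pos: [0.5511, 0.0051, 0.2515]
ee_rot: [-126.1, 90.0, 137.4]
ft_force: [-0.6, 0.2, -3.2]
grip_width: 0.0439
```

Request:
carry_out(
  travel=[
    [0.001, 0, 0],
    [0.001, 0, 0],
    [0.001, 0, 0],
    [0, 0, 0],
    [0, 0, 0],
  ],
  spin=[0, 0, 0, 0, 0],
)

```text
time_s: 10.95
tool_pos: [0.5511, 0.0051, 0.2486]
ee_rot: [166.6, 90.0, 70.2]
ft_force: [-0.4, 1.0, -1.6]
grip_width: 0.0434
```

```bash
python3 - <<'E'
from h import *
s=robot.state();print(s['ft_force'],s['wrist_torque'],tool()[:3,3])
snap('side','s6.png');a=cv2.imread('pics/s6.png');cv2.imwrite('pics/c7.png',cv2.resize(a[180:320,250:430],None,fx=4,fy=4,interpolation=2))
E
```

```text
[-0.36262151  0.96999253 -1.58915092] [-0.07256799  0.08006541  0.00684929] [0.55110327 0.00513133 0.24863434]
```

View pics/c7.png

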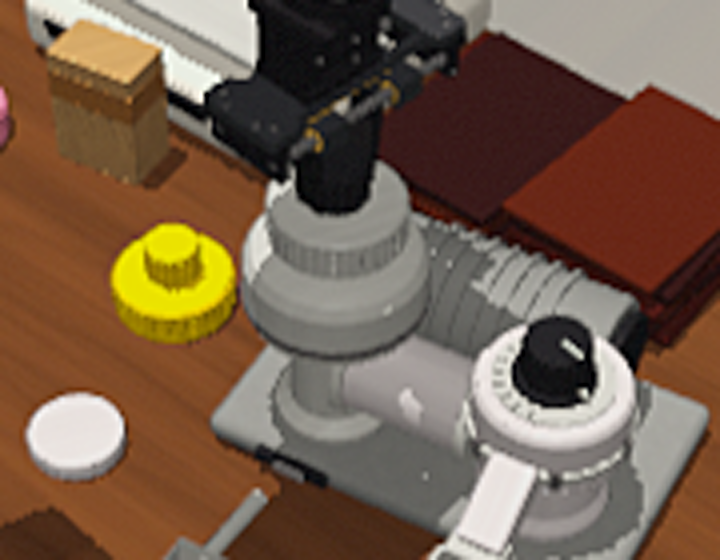

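Request:
carry_out(
  travel=[
    [0.0003, 0, 0],
    [0.0003, 0, 0],
    [0.0003, 0, 0],
    [0.0003, 0, 0],
    [0.0003, 0, 0],
    [0.0003, 0, 0],
    [0, 0, 0],
  ],
  spin=[0.05, 0.1, 0.1, 0.1, 0.1, 0.05, 0],
)

```text
time_s: 11.58
tool_pos: [0.5513, 0.0051, 0.2472]
ee_rot: [133.7, 90.0, 8.5]
ft_force: [0.7, 0.2, 0.9]
grip_width: 0.0436
```

```bash
cat >> h.py <<'E'
def rep():
    s=robot.state();print(s['ft_force'].round(2),s['wrist_torque'].round(3),tool()[:3,3].round(4),'J6',s['joint_positions'][5].round(1),s['grip_width'],s['time_s'])
E
python3 -c "
from h import *
rep()"
```

```text
[0.68 0.24 0.86] [ 0.012  0.148 -0.097] [0.5513 0.0051 0.2472] J6 28.9 0.04356086617778122 11.5833
```

Request:
carry_out(
  travel=[
    [0.0003, 0, 0],
    [0.0003, 0, 0],
    [0.0003, 0, 0],
    [0.0003, 0, 0],
    [0.0003, 0, 0],
    [0.0003, 0, 0],
    [0.0003, 0, 0],
    [0.0003, 0, 0],
    [0, 0, 0],
  ],
  spin=[0.1, 0.1, 0.1, 0.1, 0.1, 0.1, 0.1, 0.05, 0],
)

```text
time_s: 12.33
tool_pos: [0.5511, 0.0051, 0.2444]
ee_rot: [-166.9, 90.0, 24.9]
ft_force: [0.1, -0.2, -1.7]
grip_width: 0.0435
```

```bash
python3 -c "
from h import *
rep()"
```

```text
[ 0.12 -0.19 -1.68] [-0.095  0.138 -0.035] [0.5511 0.0051 0.2444] J6 71.8 0.043481428132859795 12.3333
```

Request:
carry_out(
  travel=[
    [0.0003, 0, 0],
    [0.0003, 0, 0],
    [0.0003, 0, 0],
    [0, 0, 0],
  ],
  spin=[0.08, 0.08, 0.08, 0],
)

```text
time_s: 12.67
tool_pos: [0.5513, 0.005, 0.2436]
ee_rot: [166.1, 90.0, -15.7]
ft_force: [0.9, -0.7, -2.0]
grip_width: 0.0436
```

```bash
python3 -c "
from h import *
rep()"
```

```text
[ 0.94 -0.68 -2.03] [-0.203 -0.009 -0.055] [0.5513 0.005  0.2436] J6 85.5 0.04361672782712654 12.6667
```

Request:
carry_out(
  travel=[
    [0.0003, 0, 0],
    [0.0002, 0, 0],
    [0.0002, 0, 0],
    [0, 0, 0],
    [0, 0, 0],
  ],
  spin=[0.08, 0.08, 0.08, 0.08, 0],
)

```text
time_s: 13.08
tool_pos: [0.5521, 0.0037, 0.2438]
ee_rot: [157.8, 89.8, -42.3]
ft_force: [3.4, -8.4, 3.5]
grip_width: 0.0434
```

```bash
python3 -c "
from h import *
rep()"
```

```text
[ 3.42 -8.37  3.49] [-1.509 -0.273  0.214] [0.5521 0.0037 0.2438] J6 103.8 0.04339465706162418 13.0833
```

Request:
carry_out(
  travel=[
    [0, 0, 0],
    [0, 0, 0],
    [0, 0, 0],
  ],
  spin=[0.08, 0.06, 0],
)

```text
time_s: 13.33
tool_pos: [0.5516, 0.0036, 0.2438]
ee_rot: [150.8, 89.8, -57.3]
ft_force: [0.1, -10.5, 5.2]
grip_width: 0.0434
```

```bash
python3 -c "
from h import *
rep()"
```

```text
[  0.07 -10.5    5.24] [-1.755  0.281  0.277] [0.5516 0.0036 0.2438] J6 111.7 0.0434307053868223 13.3333
```

Request:
carry_out(
  travel=[
    [0, 0, 0],
    [0, 0, 0],
    [0, 0, 0],
    [0, 0, 0],
    [0, 0, 0],
    [0, 0, 0],
  ],
  spin=[0, 0, 0, 0, 0, 0],
  gripper=0,
)

```text
time_s: 13.83
tool_pos: [0.5511, 0.0053, 0.2428]
ee_rot: [-30.6, 90.0, 121.3]
ft_force: [0.2, -0.6, 0.6]
grip_width: 0.0782
```

Request:
carry_out(
  travel=[
    [0, 0, 0],
    [0, 0, 0],
    [0, 0, 0],
    [0, 0, 0],
    [0, 0, 0],
    [0, 0, 0],
    [0, 0, 0],
    [0, 0, 0],
    [0, 0, 0],
    [0, 0, 0],
    [0, 0, 0],
    [0, 0, 0],
    [0, 0, 0],
  ],
  spin=[-0.1, -0.12, -0.12, -0.12, -0.12, -0.12, -0.12, -0.12, -0.12, -0.12, -0.1, -0.05, 0],
)

```text
time_s: 14.92
tool_pos: [0.5511, 0.0052, 0.2428]
ee_rot: [-122.5, 90.0, 105.7]
ft_force: [0.5, -1.0, 1.2]
grip_width: 0.0949
```

```bash
python3 -c "
from h import *
rep();print(rel([.5512,.0051,.2436]))
snap('wrist','w8.png');snap('side','s8.png')
a=cv2.imread('pics/s8.png');cv2.imwrite('pics/c8.png',cv2.resize(a[180:320,250:430],None,fx=4,fy=4,interpolation=2))"
```

```text
[ 0.51 -0.98  1.16] [-0.094  0.06  -0.091] [0.5511 0.0052 0.2428] J6 35.5 0.09487476729900875 14.9167
[-0.0008  0.0001 -0.    ]
```

View pics/w8.png

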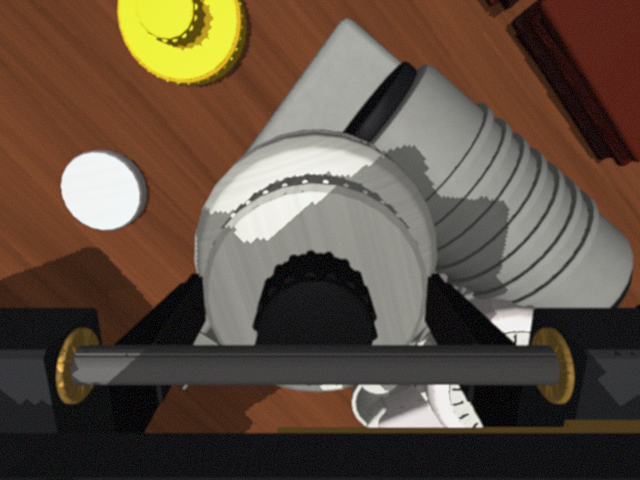

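View pics/c8.png

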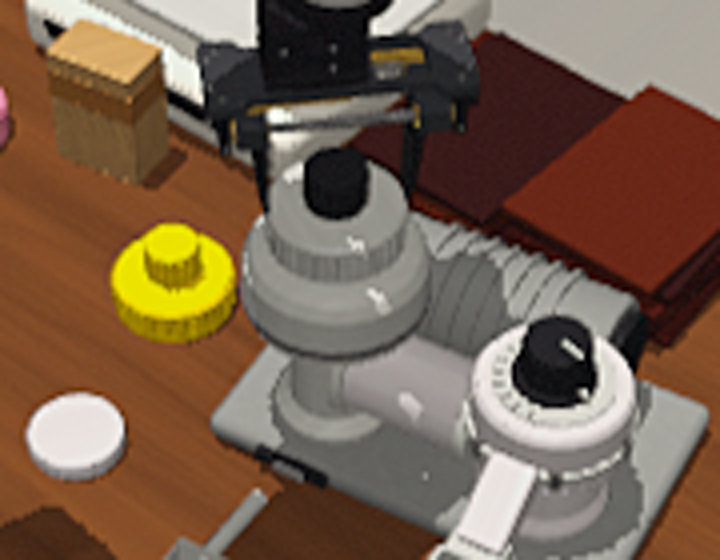

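Request:
carry_out(
  travel=[
    [0, 0, 0],
    [0, 0, 0],
    [0, 0, 0],
    [0, 0, 0],
    [0, 0, 0],
    [0, 0, 0],
    [0, 0, 0],
    [0, 0, 0],
    [0, 0, 0],
    [0, 0, 0],
  ],
  spin=[0, 0, 0, 0, 0, 0, 0, 0, 0, 0],
  gripper=255,
)

```text
time_s: 15.85
tool_pos: [0.5511, 0.0051, 0.2428]
ee_rot: [-159.5, 90.0, 68.5]
ft_force: [-0.5, 0.7, 0.1]
grip_width: 0.0435
```

```bash
python3 -c "
from h import *
rep()"
```

```text
[-0.48  0.71  0.09] [-0.073  0.12  -0.042] [0.5511 0.0051 0.2428] J6 35.7 0.043473580363386895 15.85
```

Request:
carry_out(
  travel=[
    [0, 0, 0],
    [0, 0, 0],
    [0, 0, 0],
    [0, 0, 0],
  ],
  spin=[0.06, 0.06, 0.06, 0],
)

```text
time_s: 16.18
tool_pos: [0.5521, 0.0053, 0.2431]
ee_rot: [146.3, 89.8, 3.8]
ft_force: [4.9, 2.6, 0.2]
grip_width: 0.0433
```

```bash
python3 -c "
from h import *
rep()"
```

```text
[4.87 2.62 0.16] [ 0.208 -0.677  0.139] [0.5521 0.0053 0.2431] J6 46.2 0.043271735942333245 16.1833
```

Request:
carry_out(
  travel=[
    [0, 0, 0],
    [0, 0, 0],
    [0, 0, 0],
    [0, 0, 0],
    [0, 0, 0],
    [0, 0, 0],
  ],
  spin=[0, 0, 0, 0, 0, 0],
  gripper=0,
)

```text
time_s: 16.68
tool_pos: [0.5511, 0.0051, 0.2428]
ee_rot: [-103.4, 90.0, 114.3]
ft_force: [0.6, -0.6, 0.8]
grip_width: 0.0783
```

Request:
carry_out(
  travel=[
    [-0.01, 0, 0],
    [-0.02, 0, 0],
    [-0.02, 0, 0],
    [-0.015, 0, 0],
    [-0.01, 0, 0],
    [0, 0, 0],
    [0, 0, 0],
    [0, 0, 0],
    [0, 0, 0],
    [0, 0, 0],
    [0, 0, 0],
    [0, 0, 0],
    [0, 0, 0],
    [0, 0, 0],
    [0, 0, 0],
    [0, 0, 0],
  ],
  spin=[0, 0, -0.05, -0.1, -0.12, -0.12, -0.12, -0.12, -0.12, -0.12, -0.12, -0.12, -0.12, -0.1, -0.05, 0],
)

```text
time_s: 18.02
tool_pos: [0.5511, 0.0051, 0.3186]
ee_rot: [65.1, 90.0, 2.0]
ft_force: [0.3, 0.7, 1.2]
grip_width: 0.0952
```

```bash
python3 -c "
from h import *
rep();print(tool().round(3),rel([.5795,-.1676,.30]))"
```

```text
[0.35 0.68 1.21] [-0.032  0.009  0.013] [0.5511 0.0051 0.3186] J6 -33.2 0.09515462069922985 18.0167
[[ 0.001  0.892  0.452  0.551]
 [ 0.     0.452 -0.892  0.005]
 [-1.     0.001  0.     0.319]
 [ 0.     0.     0.     1.   ]] [ 0.0186 -0.0528  0.1669]
```

Request:
carry_out(
  travel=[
    [0.002, -0.004, 0.012],
    [0.002, -0.009, 0.028],
    [0.003, -0.011, 0.036],
    [0.003, -0.011, 0.036],
    [0.003, -0.009, 0.028],
    [0.003, -0.006, 0.018],
    [0.0026, -0.0028, 0.0089],
    [0, 0, 0],
    [0, 0, 0],
  ],
  spin=[0, 0, 0, 0, 0, 0, 0, 0, 0],
)

```text
time_s: 18.77
tool_pos: [0.5789, -0.1677, 0.2991]
ee_rot: [-163.6, 90.0, 133.0]
ft_force: [-0.7, 0.4, 0.1]
grip_width: 0.0952
```

```bash
python3 -c "
from h import *
rep();T=tool();np.save('T9.npy',T);print(proj('wrist',[.5795,-.1676,.192]))
snap('wrist','w9.png');snap('side','s9.png')
a=cv2.imread('pics/s9.png');cv2.imwrite('pics/c9.png',cv2.resize(a[180:320,280:430],None,fx=4,fy=4,interpolation=2))"
```

```text
[-0.65  0.42  0.12] [-0.063 -0.01  -0.028] [ 0.5789 -0.1677  0.2991] J6 -49.1 0.09516714335094485 18.7667
(np.float64(314.72047372317513), np.float64(232.72905419052668))
```

View pics/w9.png

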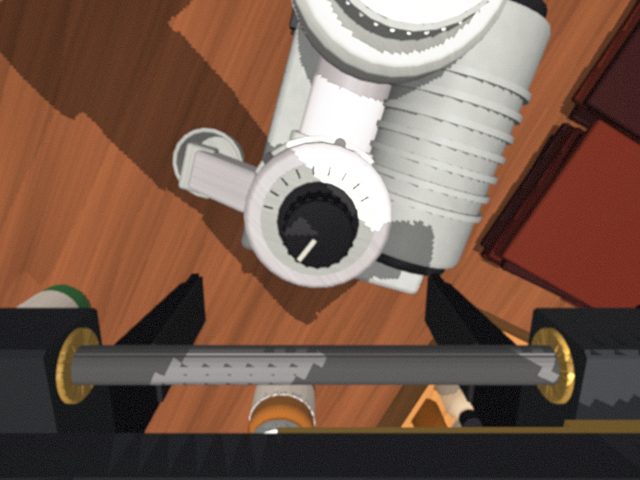

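View pics/c9.png

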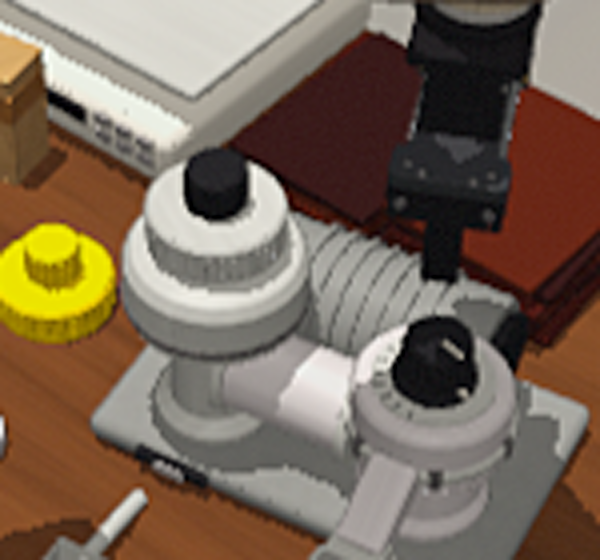

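```bash
python3 -c "
from h import *
a=cv2.imread('pics/w9.png');cv2.imwrite('pics/c10.png',cv2.resize(a[135:295,230:410],None,fx=4,fy=4,interpolation=2))
T=np.load('T9.npy')
for h,r in ((.192,.024),(.158,.024),(.158,.036)):
  p=np.array([proj('wrist',[.5795+r*np.cos(t),-.1676+r*np.sin(t),h],T) for t in np.linspace(0,6.28,80)]);print(h,p.min(0),p.max(0))
"
```

```text
0.192 [278.87379288 197.39675605] [350.5636024  266.51570981]
0.158 [282.51743955 188.73106582] [346.87838167 251.27048613]
0.158 [266.41167669 172.28470356] [362.97328562 266.14144659]
```

View pics/c10.png

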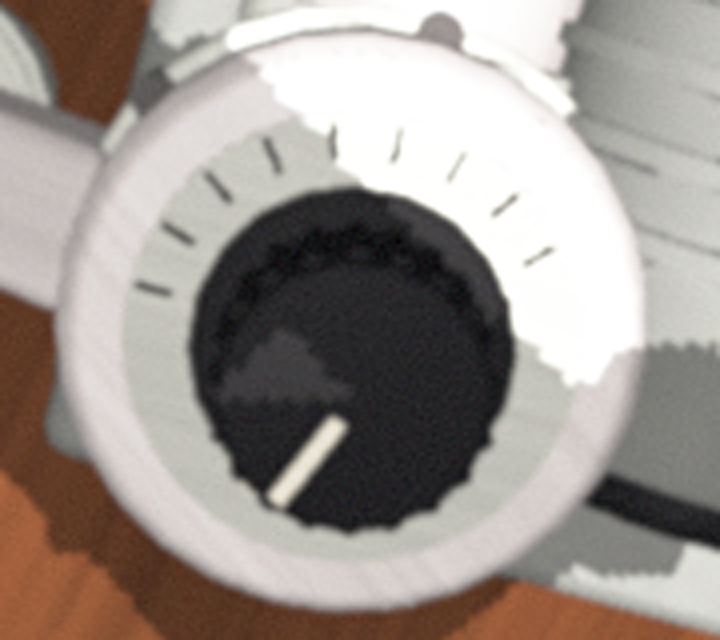

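Request:
carry_out(
  travel=[
    [0.015, 0.0015, 0.0004],
    [0.03, 0.0014, 0.0003],
    [0.03, 0, 0],
    [0.025, 0, 0],
    [0.018, 0, 0],
    [0.01, 0, 0],
    [0.006, 0, 0],
    [0.002, 0, 0],
    [0, 0, 0],
    [0, 0, 0],
  ],
  spin=[0, 0, 0, 0, 0, 0, 0, 0, 0, 0],
)

```text
time_s: 19.7
tool_pos: [0.5825, -0.167, 0.1643]
ee_rot: [44.9, 89.9, -18.4]
ft_force: [-0.3, -0.4, 0.3]
grip_width: 0.0952
```

```bash
python3 -c "
from h import *
rep();snap('wrist','w11.png')"
```

```text
[-0.29 -0.35  0.31] [-0.052  0.029 -0.011] [ 0.5825 -0.167   0.1643] J6 -49.0 0.0951963179916668 19.7
```

View pics/w11.png

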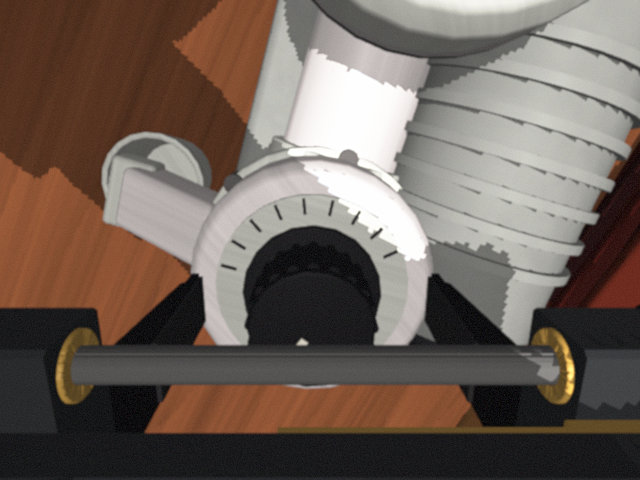

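Request:
carry_out(
  travel=[
    [0, 0, 0],
    [0, 0, 0],
    [0, 0, 0],
    [0, 0, 0],
    [0, 0, 0],
    [0, 0, 0],
    [0, 0, 0],
    [0, 0, 0],
    [0, 0, 0],
    [0, 0, 0],
  ],
  spin=[0, 0, 0, 0, 0, 0, 0, 0, 0, 0],
  gripper=255,
)

```text
time_s: 20.58
tool_pos: [0.5812, -0.1673, 0.1632]
ee_rot: [-108.6, 89.9, -171.9]
ft_force: [-5.0, -2.3, 2.9]
grip_width: 0.0476
```

```bash
python3 -c "
from h import *
rep()"
```

```text
[-5.   -2.34  2.9 ] [-0.532  0.845  0.009] [ 0.5812 -0.1673  0.1632] J6 -49.0 0.04762847552430118 20.5833
```

Request:
carry_out(
  travel=[
    [0, 0, 0],
    [0, 0, 0],
    [0, 0, 0],
    [0, 0, 0],
    [0, 0, 0],
    [0, 0, 0],
    [0, 0, 0],
  ],
  spin=[0.05, 0.1, 0.1, 0.1, 0.1, 0.1, 0],
)

```text
time_s: 21.17
tool_pos: [0.5818, -0.1672, 0.1632]
ee_rot: [-61.2, 90.0, -156.2]
ft_force: [-2.5, -2.2, 0.8]
grip_width: 0.0479
```

```bash
python3 -c "
from h import *
rep()"
```

```text
[-2.46 -2.18  0.83] [-0.487  0.391 -0.292] [ 0.5818 -0.1672  0.1632] J6 -17.2 0.047883594579431844 21.1667
```

```bash
python3 -c "
from h import *
snap('side','s12.png');rep()
a=cv2.imread('pics/s12.png');cv2.imwrite('pics/c12.png',cv2.resize(a[220:320,320:450],None,fx=5,fy=5,interpolation=2))"
```

```text
[-2.25 -1.83  1.14] [-0.537  0.424 -0.235] [ 0.5818 -0.1672  0.1632] J6 -17.6 0.04742250150309556 21.2167
```

View pics/c12.png

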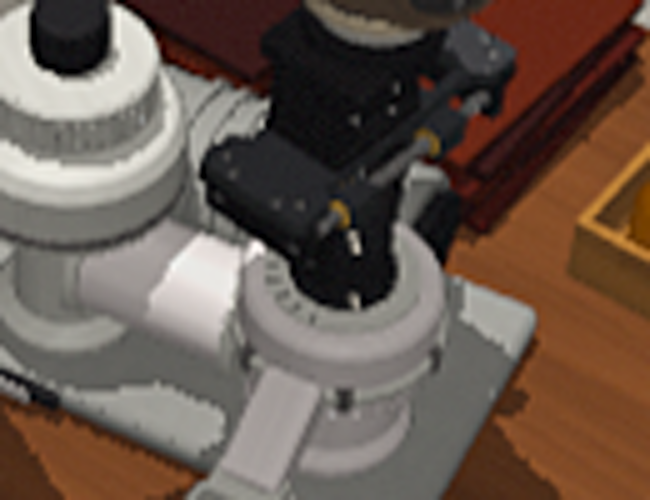

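Request:
carry_out(
  travel=[
    [0, 0, 0],
    [0, 0, 0],
    [0, 0, 0],
    [0, 0, 0],
    [0, 0, 0],
  ],
  spin=[0.1, 0.1, 0.1, 0.1, 0],
)

```text
time_s: 21.63
tool_pos: [0.5822, -0.1674, 0.1632]
ee_rot: [67.8, 90.0, -49.9]
ft_force: [-0.2, -3.1, -0.3]
grip_width: 0.0478
```

```bash
python3 -c "
from h import *
rep()"
```

```text
[-0.22 -3.14 -0.28] [-0.691  0.054  0.003] [ 0.5822 -0.1674  0.1632] J6 5.5 0.04775489248809421 21.6333
```

Request:
carry_out(
  travel=[
    [0, 0, 0],
    [0, 0, 0],
    [0, 0, 0],
    [0, 0, 0],
    [0, 0, 0],
  ],
  spin=[0.1, 0.1, 0.1, 0.1, 0],
)

```text
time_s: 22.05
tool_pos: [0.5833, -0.167, 0.1635]
ee_rot: [131.6, 89.8, -9.0]
ft_force: [5.9, 0.1, -1.2]
grip_width: 0.0479
```

```bash
python3 -c "
from h import *
rep()"
```

```text
[ 5.94  0.12 -1.17] [-0.152 -1.039 -0.148] [ 0.5833 -0.167   0.1635] J6 28.3 0.047905408608842084 22.05
```

Request:
carry_out(
  travel=[
    [0, 0, 0],
    [0, 0, 0],
    [0, 0, 0],
    [0, 0, 0],
    [0, 0, 0],
  ],
  spin=[0.1, 0.1, 0.1, 0.1, 0],
)

```text
time_s: 22.47
tool_pos: [0.584, -0.1677, 0.164]
ee_rot: [142.1, 89.7, -21.4]
ft_force: [7.5, -4.0, -0.2]
grip_width: 0.0477
```

```bash
python3 -c "
from h import *
rep()"
```

```text
[ 7.55 -4.03 -0.2 ] [-0.791 -1.122  0.038] [ 0.584  -0.1677  0.164 ] J6 51.2 0.04771330837670131 22.4667
```

```bash
python3 -c "
from h import *
snap('side','s13.png');rep()
a=cv2.imread('pics/s13.png');cv2.imwrite('pics/c13.png',cv2.resize(a[220:320,320:450],None,fx=5,fy=5,interpolation=2))"
```

```text
[ 7.24 -3.89  0.6 ] [-0.76  -1.184 -0.078] [ 0.584  -0.1677  0.164 ] J6 51.0 0.047651701587520134 22.5167
```

View pics/c13.png

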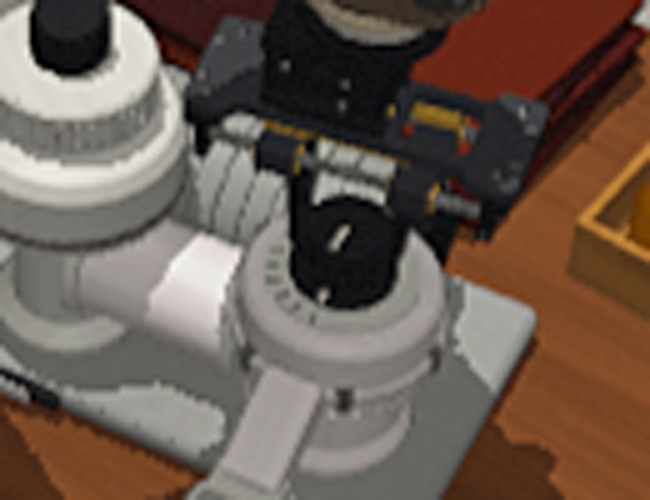

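```bash
python3 -c "
from h import *
c=np.array([.5818,-.167])
for u,v in ((395.7,278.2),(391,280),(384.4,279)):
  p=atz('side',u,v,.16)[:2]-c; print(p,np.degrees(np.arctan2(p[1],p[0])))
print(proj('side',[.5818,-.167,.192]))
# top pointer ends
for (u1,v1,u2,v2) in ((320+350/5,220+225/5,320+332/5,220+250/5),(280+443/4,180+340/4,280+463/4,180+358/4)):
  a=atz('side',u1,v1,.192)[:2];b=atz('side',u2,v2,.192)[:2];print(a-c,b-c,np.degrees(np.arctan2(*(b-a)[::-1])))
"
```

```text
[-0.00585423 -0.02930515] -101.29715062547355
[-0.01953689 -0.02318572] -130.1183571009082
[-0.02819715 -0.00726653] -165.54905202562747
(np.float64(389.1608574705062), np.float64(264.0593647745045))
[-0.00140268 -0.00376535] [-0.02278149 -0.00688602] -171.6951717516241
[-8.69814295e-05 -5.33104919e-03] [-0.00502382 -0.02517825] -103.96839683444574
```

Request:
carry_out(
  travel=[
    [0, 0, 0],
    [0, 0, 0],
    [0, 0, 0],
  ],
  spin=[0.1, 0.1, 0],
)

```text
time_s: 22.77
tool_pos: [0.584, -0.1681, 0.1642]
ee_rot: [147.9, 89.7, -27.0]
ft_force: [7.2, -7.1, 2.2]
grip_width: 0.0477
```

```bash
python3 -c "
from h import *
rep();print(robot.state()['joint_efforts'])
snap('side','s14.png')
a=cv2.imread('pics/s14.png');cv2.imwrite('pics/c14.png',cv2.resize(a[220:320,320:450],None,fx=5,fy=5,interpolation=2))"
```

```text
[ 7.2  -7.14  2.22] [-1.255 -1.127 -0.014] [ 0.584  -0.1681  0.1642] J6 62.7 0.04768622573673478 22.7667
[  2.46488482 -59.56709504 -18.25201571   0.71933655   2.24515893
   1.7129967 ]
```

View pics/c14.png

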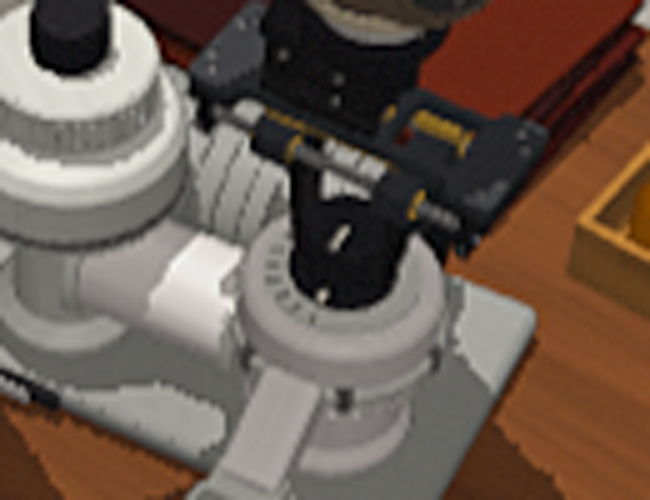

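Request:
carry_out(
  travel=[
    [0, 0, 0],
    [0, 0, 0],
    [0, 0, 0],
    [0, 0, 0],
    [0, 0, 0],
    [0, 0, 0],
  ],
  spin=[0, 0, 0, 0, 0, 0],
  gripper=120,
)

```text
time_s: 23.32
tool_pos: [0.5822, -0.1671, 0.1633]
ee_rot: [153.7, 90.0, -21.2]
ft_force: [3.0, -3.1, 2.8]
grip_width: 0.0503
```

```bash
python3 -c "
from h import *
rep();print(rel([.5814,-.1672,.1632]))
snap('side','s15.png')
a=cv2.imread('pics/s15.png');cv2.imwrite('pics/c15.png',cv2.resize(a[220:320,320:450],None,fx=5,fy=5,interpolation=2))"
```

```text
[ 2.99 -3.12  2.77] [-0.626 -0.213  0.039] [ 0.5822 -0.1671  0.1633] J6 62.7 0.050259975721993 23.3167
[0.0001 0.     0.0008]
```

View pics/c15.png

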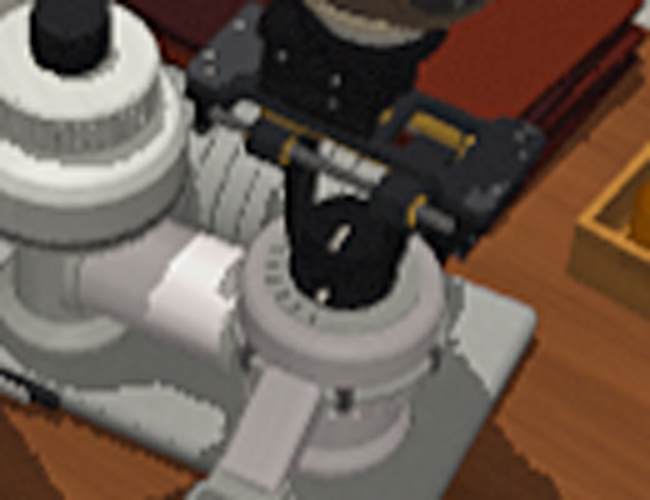

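Request:
carry_out(
  travel=[
    [0, 0, 0],
    [0, 0, 0],
    [0, 0, 0],
    [0, 0, 0.0008],
    [0, 0, 0],
  ],
  spin=[0, 0, 0, 0, 0],
  gripper=90,
)

```text
time_s: 23.78
tool_pos: [0.5809, -0.1669, 0.163]
ee_rot: [-42.3, 90.0, 142.7]
ft_force: [-0.2, -0.0, 0.7]
grip_width: 0.0615
```

```bash
python3 -c "
from h import *
rep();print(tool().round(3))"
```

```text
[-0.19 -0.    0.67] [-0.031  0.152 -0.044] [ 0.5809 -0.1669  0.163 ] J6 62.7 0.06145976446504223 23.7833
[[-0.001  0.088 -0.996  0.581]
 [ 0.    -0.996 -0.088 -0.167]
 [-1.    -0.     0.001  0.163]
 [ 0.     0.     0.     1.   ]]
```

Request:
carry_out(
  travel=[
    [0, 0, 0],
    [0, 0, 0],
    [0, 0, 0],
    [0, 0, 0],
    [0, 0, 0],
    [0, 0, 0],
  ],
  spin=[0, 0, 0, 0, 0, 0],
  gripper=255,
)

```text
time_s: 24.28
tool_pos: [0.5814, -0.1682, 0.1633]
ee_rot: [107.6, 89.9, -67.4]
ft_force: [0.0, -8.0, -1.1]
grip_width: 0.0478
```

```bash
python3 -c "
from h import *
rep();T=tool();print(np.degrees(np.arctan2(T[1,1],T[0,1])))
snap('side','s16.png')
a=cv2.imread('pics/s16.png');cv2.imwrite('pics/c16.png',cv2.resize(a[220:320,320:450],None,fx=5,fy=5,interpolation=2))"
```

```text
[ 0.02 -8.   -1.06] [-1.14   0.149  0.033] [ 0.5814 -0.1682  0.1633] J6 62.7 0.04777146672717629 24.2833
-84.9778337673624
```

View pics/c16.png

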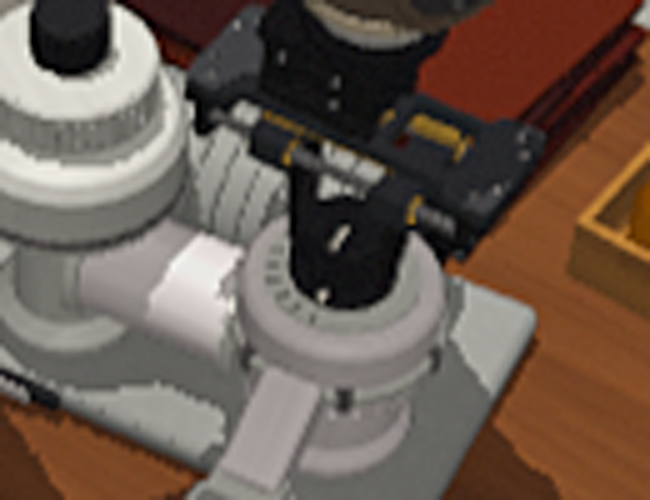

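Request:
carry_out(
  travel=[
    [0, 0.0013, 0],
    [0, 0, 0],
    [0, 0, 0],
    [0, 0, 0],
    [0, 0, 0],
    [0, 0, 0],
    [0, 0, 0],
    [0, 0, 0],
    [0, 0, 0],
    [0, 0, 0],
    [0, 0, 0],
    [0, 0, 0],
    [0, 0, 0],
    [0, 0, 0],
    [0, 0, 0],
    [0, 0, 0],
  ],
  spin=[0, -0.05, -0.1, -0.1, -0.1, -0.1, -0.1, -0.1, -0.1, -0.1, -0.1, -0.1, -0.1, -0.05, 0, 0],
)

```text
time_s: 25.67
tool_pos: [0.5815, -0.1686, 0.1633]
ee_rot: [71.5, 90.0, -34.8]
ft_force: [1.4, -2.6, 1.2]
grip_width: 0.0473
```

```bash
python3 -c "
from h import *
rep();T=tool();print(np.degrees(np.arctan2(T[1,1],T[0,1])))
snap('side','s17.png')
a=cv2.imread('pics/s17.png');cv2.imwrite('pics/c17.png',cv2.resize(a[220:320,320:450],None,fx=5,fy=5,interpolation=2))"
```

```text
[ 1.44 -2.64  1.24] [-0.387  0.154  0.064] [ 0.5815 -0.1686  0.1633] J6 -6.1 0.04727068275940372 25.6667
-16.31806639377608
```

View pics/c17.png

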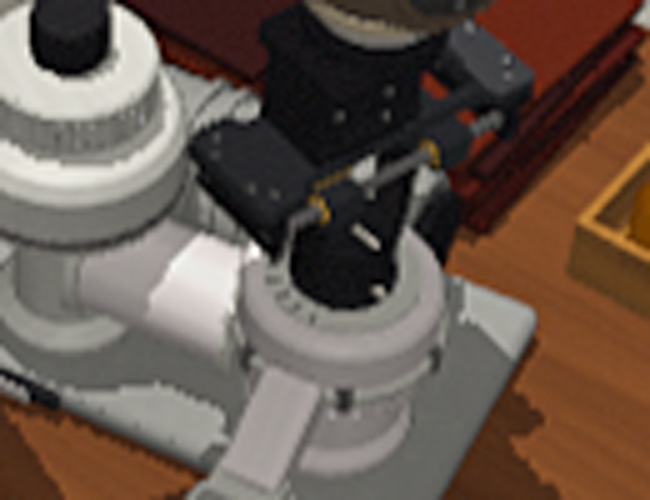

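Request:
carry_out(
  travel=[
    [0, 0, 0],
    [0, 0, 0],
    [0, 0, 0],
    [0, 0, 0],
    [0, 0, 0],
    [0, 0, 0],
    [0, 0, 0],
  ],
  spin=[0, 0, 0, 0, 0, 0, 0],
  gripper=0,
)

```text
time_s: 26.3
tool_pos: [0.5813, -0.1683, 0.1632]
ee_rot: [-149.7, 90.0, 104.1]
ft_force: [-0.5, 0.3, -0.2]
grip_width: 0.0889
```

Request:
carry_out(
  travel=[
    [-0.01, 0, 0],
    [-0.02, 0, 0],
    [-0.03, 0, 0],
    [-0.035, 0, 0],
    [-0.03, 0, 0],
    [-0.015, 0, 0],
    [-0.005, 0, 0],
    [0, 0, 0],
  ],
  spin=[0, 0, 0, 0, 0, 0, 0, 0],
)

```text
time_s: 26.97
tool_pos: [0.5814, -0.1684, 0.3097]
ee_rot: [87.0, 89.9, -19.3]
ft_force: [0.4, 0.1, -0.5]
grip_width: 0.0949
```

```bash
python3 -c "
from h import *
rep();T=tool();np.save('T18.npy',T)
snap('wrist','w18.png');snap('side','s18.png');snap('top','t18.png')
a=cv2.imread('pics/w18.png');cv2.imwrite('pics/c18.png',cv2.resize(a[120:310,210:430],None,fx=3.1,fy=3.1,interpolation=2))
a=cv2.imread('pics/s18.png');cv2.imwrite('pics/c19.png',cv2.resize(a[180:320,280:430],None,fx=4,fy=4,interpolation=2))
"
```

```text
[ 0.35  0.08 -0.5 ] [-0.085  0.111 -0.015] [ 0.5814 -0.1684  0.3097] J6 -6.2 0.09491005482854421 26.9667
```

View pics/c18.png

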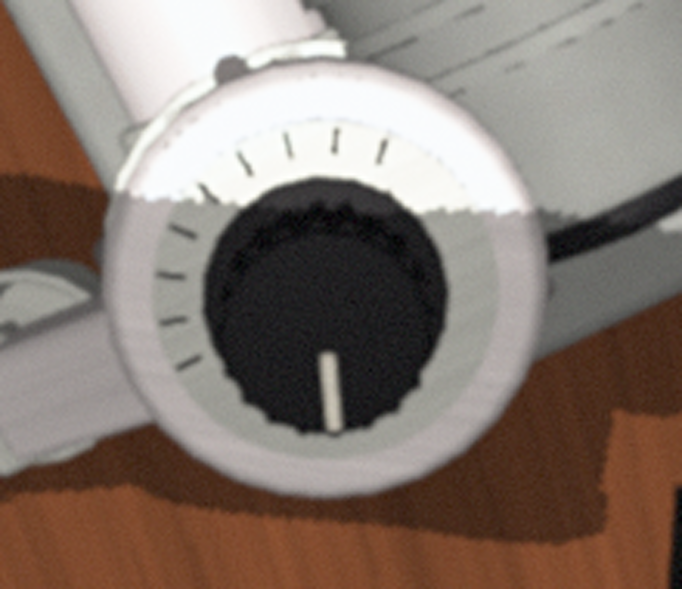

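View pics/c19.png

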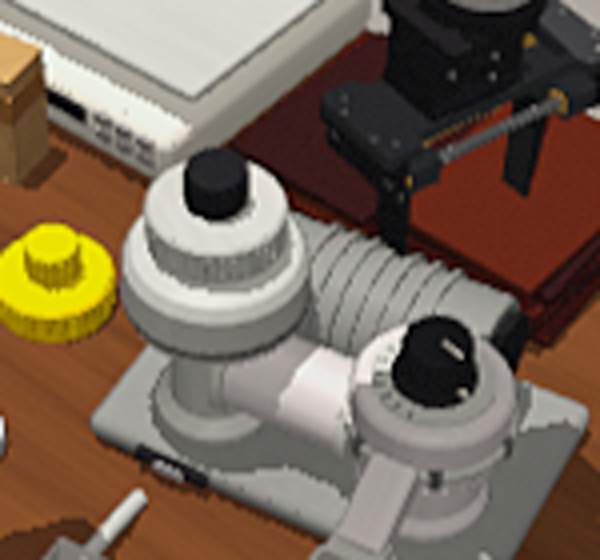

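View pics/t18.png

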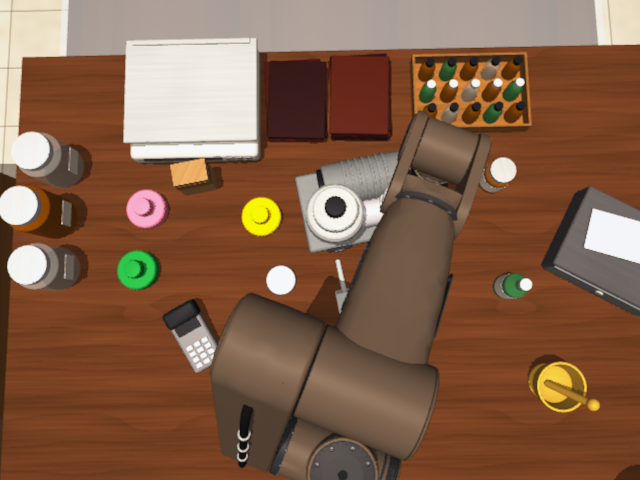

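```bash
python3 -c "
from h import *
rep();print(robot.hand_in())"
```

```text
[ 0.58  0.23 -0.63] [-0.141  0.104  0.017] [ 0.5809 -0.1682  0.3068] J6 -6.2 0.09496835542839892 27.1167
the job is handed in; nothing more can be done
None
```

The lid is screwed home on the hopper's neck and the dial is set four clicks back from its clockwise stop. I handed the job in at about 27 s, and no verdict is reported.

- **Lid:** I put it on the neck held level. It happened to come down over an entry and dropped straight into the thread, so no anticlockwise turn was needed. I then turned it about 95° clockwise, and it sank about 5 mm to a stop. After letting go and gripping again, it still resisted within 10°. The arm's height put its bottom edge about 28 mm below the rim. The last side view shows it level, but the cameras cannot resolve that depth to 1 mm.
- **Dial:** I turned it clockwise to its stop. The pointer stood still while the jaws slipped another 30° or so. After a fresh grip I brought it back 68.7° (1.198 rad). The last wrist picture puts the pointer at about −100°, against about −170° at the stop (side camera, within 3°). That is also where the dial stood at the start. The scale's ticks run the other way from the dial's range, so I did not use them.
- **Arm and other goods:** The gripper is open and about 11 cm above the dial, touching nothing. In the last top view the small lid, jar, bottle, tea box and the coloured look-alikes are where they were. The arm hid part of the scoop and all of the tin; what showed of the scoop had not moved.
- **Disagreement:** The top camera was up to 6 mm off the wrist camera on lid position, so I went by the wrist camera.

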